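# Lock the twist-on lid onto the ice bucket

### The job

Close the ice bucket with its lid: pick the lid up by its grip, set it on the bucket's mouth so that its two lugs drop into the slots, push it down against the sprung seal, turn it clockwise (seen from above) to the stop, and let it spring up into its catch and stay locked, level and let go. Do not force it: feel lightly for the slots and for the stop, and leave the other things on the cart where they are.

Things in the scene. Friction and masses are not known exactly. Their poses are not given: they have to be found in the camera images.
- lid_center (a point): Loose lid, 0.25 kg, 69 mm high, standing on its plug on the marble: aluminium disc 108 mm across, 6 mm thick, a brass grip bar on top, a round steel plug below. Same after half a turn. Point on its axis, half-way up: 34.5 mm above the plug's foot, 8.5 mm above the disc's underside, 2.5 mm above the disc's top. z up, x along the grip bar.
- lid_grip (a point): The lid's upright brass grip bar: 60 mm long (along x), 14 mm wide (y), 37 mm high above the disc. Point on the lid's axis, 24 mm above the disc's top, 30 mm above its underside, 13 mm below the bar's top: a good place to grip across y.
- lid_lugs (a point): Middle of the two lugs on the lid's plug. The plug is 60 mm across and 26 mm deep below the disc, its foot tapered over the last 5 mm. The lugs stick out at +x and -x, in line with the grip bar's ends: 12 mm wide, 6 mm high, reaching 41 mm from the axis. Point on the axis, 12 mm above the foot, 14 mm below the disc's underside.
- bucket: Round aluminium ice bucket, 120 mm across, 120 mm high, fixed standing on the marble, with brass handles at its +y and -y (reaching 80 mm from the axis). Origin: centre of its underside; z up. The slots of its mouth lie nearly at its +x and -x. The lid must never press on or turn against it with more than 60 N, its contact points added up.
- mouth (a point): Centre of the mouth, level with the rim. In it a steel ring: bore 63 mm, two opposite slots 19 mm wide, cut outward to 46 mm from the axis. The ring was fitted by hand: its slots are up to 0.42 rad either way from the bucket's x (not told by this pose: look or feel). Lugs standing on the ring hold the disc 17 mm above the rim; over the slots the lid drops 5 mm.
- seal (a joint): Travel of the round rubber seal plate on a spring inside the mouth, in m, growing downward: 0 with the lid just dropped into the slots (disc 12 mm above the rim), 0.012 with the disc on the rim. It pushes the lid up with about 6 N at 0 and 10 N at 0.012, more than the lid's weight.
- track (a point): On the bucket's axis at the ring's underside, 8 mm below the rim. The lugs pass under it only while the disc is within 3 mm of the rim; they turn clockwise seen from above, to a stop 1.05 rad from the slots, not the other way. In the last 0.1 rad the underside is 3 mm higher (the catch): let go there, the lid springs up, disc 6 mm above the rim, and is locked.
- bottle_center (a point): Bystander: stoppered green glass bottle, 74 mm across, 301 mm high, standing; this point is 150 mm above its foot.
- corkscrew_center (a point): Bystander: chrome lever corkscrew standing upright, 58 mm across the foot, 94 mm across its levers (along its y), 148 mm high; this point is 70 mm above its foot.
- coasters_center (a point): Bystander: stack of four ceramic coasters, 94 mm across, 32 mm high; this point is at its middle.
- opener_center (a point): Bystander: flat steel bottle opener lying along its x, 136 mm long (from -65 to +71 mm), 36 mm wide at its +x end, 6 mm thick; this point is half-way up.
Mind the look-alikes: they are no part of the job. Leave any pink look-alike of the part that bears lid_center alone.

How it is judged (in metres and radians):
On the way:
1. the lid's lugs have dropped into the slots of the mouth (z of lid_center in the frame of bucket below 0.143 m and horizontal distance between lid_center and bucket below 0.004 m and angle between lid_center's own z axis and vertical below 0.08 rad), for 0.1 s.
At the end, for the whole second after the job is handed in: The lid sits in the catch at the stop: its disc 4.5 to 7.5 mm above the rim, centred on the bucket within 4 mm, tilted less than 0.03 rad, its grip bar turned more than 0.5 rad from the bucket's x, at rest and let go (z of lid_center in the frame of bucket between 0.133 and 0.136 m and horizontal distance between lid_center and bucket below 0.004 m and angle between lid_center's own z axis and vertical below 0.03 rad and angle between the x axis of lid_center and the x axis of bucket, either way round above 0.5 rad and linear speed of lid below 0.01 m/s and contact force between the fingers and lid below 0.1 N); the robot touches nothing.
It fails at once if the lid is forced: more than 60 N between lid and bucket (contact force between lid and bucket above 60 N).
It fails at once if a bystander is moved by more than 20 mm or knocked over (distance of any of bottle_center, corkscrew_center, coasters_center, opener_center from where it was at the start of the episode above 0.02 m).
It also fails if it takes over 72 s, if anything falls off the work surface, if the arm or the gripper's body presses on something with over 40 N, if the wrist force passes 120 N, or if a joint passes its speed limit or range.

### The arm

A 6-joint arm with a two-finger parallel gripper is mounted at the origin on the work surface. World frame = base frame: x ahead of the robot, y to its left, z up, the work surface at z = 0. Lengths are in mm, angles in rad, forces in N, time in s.
With the tool pointing down it reaches from about 275 to 1000 mm from the base axis. Payload 8.4 kg.
Tool frame: the origin (TCP) lies at the very end of the fingers, on their centre line; the grasp point (between the pads) lies 19 mm behind it; x points along the fingers, y is the direction in which the jaws open and shut, and the axes are right-handed (so a half turn about x gives the same grasp; the last joint's range is limited). The gripper opens to 85 mm and grips with 20 to 120 N. Pads are 22 mm wide; open, the fingers measure 114 mm over their backs; the gripper's body (76 mm by 85 mm) begins 54 mm behind the grasp point. The pads swing forward as they close: fully open they stand 13 mm farther back than shut.
Start: joints at [1.15, 0.353, 1.633, -0, 1.155, -0.002], TCP at [254.164, 570.989, 192.381] pointing down, gripper open.
Joint ranges: [-2.63, 2.63], [-0.92, 2.1], [0.06, 2.66], [-1.3, 4.44], [0, 2.69], [-3.02, 3.02]. Speed limits (rad/s): [2.22, 2.22, 2.79, 3.14, 3.14, 3.14].

### API

Orientations are given as [roll, pitch, yaw] about the fixed x, y, z axes, in that order (R = Rz(yaw) Ry(pitch) Rx(roll)).
In Python, from rig import r, grab_frame, camera_params, sign_off gives the robot as it stands.
- The arm moves only by the tool drive_tool, never from a script. Its argument "rows" is one flat list of numbers, 7 for each row, row after row: the shift along the tool's x, y, z in mm, then the turn, a rotation vector about the tool's x, y, z in degrees, then the opening in per cent of the stroke, from 0 (shut) to 100 (fully open). In form: [x, y, z, rx, ry, rz, fingers, x, y, z, rx, ry, rz, fingers, ...]. A call has 1 to 10 rows; each row is the pose to reach, as a shift and turn from the pose measured when the call began, along the tool's axes at that moment; what a row does not reach only later rows make up. A row lasts 1/8 s, in which the tool goes at most 62.5 mm and 10.7 degrees, less where a joint would pass 70% of its speed; a pose out of reach is approached as far as the arm can. A call with a gripper value outside its range is refused whole. The fingers move at their own pace and stop on an object; "newtons" is the grip in N (left out, the last holds). Time passes only in rows, so rows that repeat a pose let the fingers close. It gives the time, the measured TCP pose, the force and the opening at its end, in the units of the state.
- r.sense(): the state, without advancing time (a new reading comes with each control period).
- grab_frame(name): name is "side" or "top" or "wrist"; returns the picture (420x560x3 uint8, red, green, blue); there is no depth.
- camera_params(name): a dict with "vertical_fov" (degrees; the focal length in pixels is half the picture's height over the tangent of half this angle, whatever the lens; pixels are square), "cx", "cy" (the principal point, pixels), "pose" (4x4, takes a point from camera to world coordinates); the wrist camera has in their place "tool_from_camera" (4x4, takes a point from camera to tool coordinates, whose origin is the TCP and whose axes are the tool frame's). Camera axes: x right, y down, z forward; pixel columns grow to the right and rows downward; lengths in mm; the calibration is good to about 2 mm. A picture is of the moment at which its call begins: read the wrist's pose just before it. camera_params takes no time and is no camera call.
- sign_off(): hands the job in, once; it reports no verdict.
The state is a dict: "clock": time; "qpos": joint angles; "qvel": joint speeds; "joint_efforts": joint torques, N m; "eef_pos": TCP position; "tcp_rot": TCP orientation; "contact_force": force on the tool from outside, world axes, zero at the start; "wrist_torque": the same for the moment, N m; "opening": opening from 0.0 (shut) to 1.0 (fully open).
Only numpy, scipy, OpenCV 4.12 (cv2) and the standard library are available. Lean on these libraries where they do the work, as an engineer would, in place of code of your own. Each camera call takes 0.05 s, during which the arm holds its last target.

## Working session

There is one attempt and no reset: what is moved stays moved. The work goes in short steps, Python scripts to look and compute and a tool call to move; the robot and the scene stay as the last step left them, time stands still between calls to the robot, and variables do not carry over. Pictures are saved under pics/ and viewed, and the job is handed in when it is done.

Besides the shell and the picture viewer there is one more tool, called after "Call:" as name(argument=value, ...) on one line, values as JSON. drive_tool: Moves the arm, as the interface text tells. Its arguments: {"type":"object","properties":{"rows":{"type":"array","items":{"type":"number"}},"newtons":{"type":"number"}},"required":["rows"]}

```bash
ls; mkdir -p pics
python3 - <<'E'
from rig import r,grab_frame,camera_params
import cv2
for n in("side","top","wrist"):
    cv2.imwrite(f"pics/{n}0.png",grab_frame(n)[:,:,::-1]);print(n,camera_params(n))
print(r.sense())
E
```

```text
pics
side {'vertical_fov': 49.71010816642727, 'cx': 291.8001766378175, 'cy': 217.36683193356504, 'pose': array([[ 8.88539348e-01, -2.97263015e-01,  3.49474643e-01,
         1.37764942e+02],
       [-4.58774921e-01, -5.83695579e-01,  6.69944060e-01,
        -7.71420201e+02],
       [ 4.83721293e-03, -7.55601860e-01, -6.55013305e-01,
         8.89262166e+02],
       [ 0.00000000e+00,  0.00000000e+00,  0.00000000e+00,
         1.00000000e+00]])}
top {'vertical_fov': 47.10191783695498, 'cx': 276.2121212084222, 'cy': 212.7828914952862, 'pose': array([[ 2.75696789e-02, -9.92847503e-01,  1.16162596e-01,
         4.31819887e+02],
       [-9.99306050e-01, -2.44626086e-02,  2.80891364e-02,
        -2.90236130e-01],
       [-2.50465888e-02, -1.16856393e-01, -9.92832943e-01,
         1.16171568e+03],
       [ 0.00000000e+00,  0.00000000e+00,  0.00000000e+00,
         1.00000000e+00]])}
wrist {'vertical_fov': 66.70715412805744, 'cx': 277.51812630917897, 'cy': 207.8736295015189, 'tool_from_camera': array([[-2.49018653e-05, -2.76571806e-01,  9.60993255e-01,
        -1.81217644e+02],
       [ 9.9999
[... 201 characters left out ...]
0000000e+00,
         1.00000000e+00]])}
{'clock': 0.15, 'qpos': array([ 1.14956469e+00,  3.53475855e-01,  1.63397505e+00,  6.67787134e-06,
        1.15519901e+00, -2.41205215e-03]), 'qvel': array([ 0.00091452, -0.00193948, -0.00294924,  0.00101366, -0.0010399 ,
       -0.00022628]), 'joint_efforts': array([-1.14730061e-03, -6.05641794e+01, -3.42337704e+01, -4.31512899e-05,
        6.12534728e-03,  2.28949420e-05]), 'eef_pos': array([254.0130867 , 570.60365692, 191.8373824 ]), 'tcp_rot': array([-1.57898418,  1.56973905, -1.99780647]), 'contact_force': array([-0.04757664,  0.22267045,  0.02865094]), 'wrist_torque': array([-0.06932032, -0.00038552, -0.02078278]), 'opening': 1.0040500511968535}
```

View pics/side0.png

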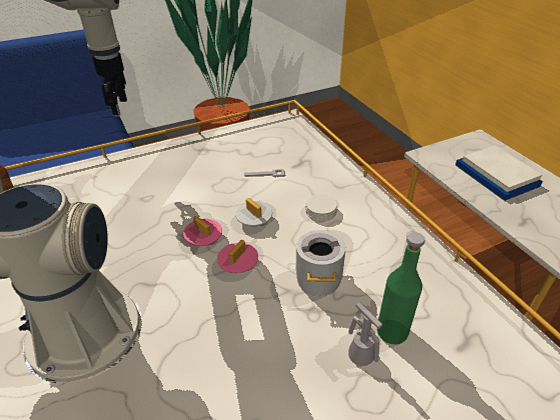

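View pics/top0.png

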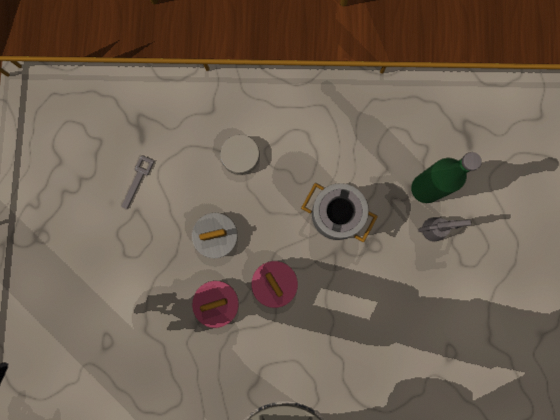

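View pics/wrist0.png

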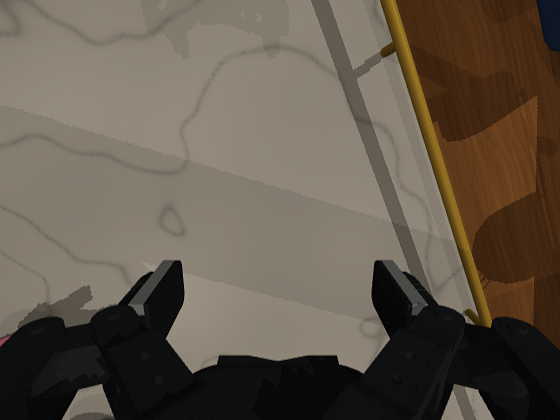

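```bash
cat > h.py <<'E'
import numpy as np,cv2
from scipy.spatial.transform import Rotation as R
from rig import r,grab_frame,camera_params
def rpy(a): return R.from_euler('xyz',a).as_matrix()
def tool():
    s=r.sense();T=np.eye(4);T[:3,:3]=rpy(s['tcp_rot']);T[:3,3]=s['eef_pos'];return T
def cam(n,T=None):
    p=camera_params(n);f=210/np.tan(np.radians(p['vertical_fov']/2))
    C=p['pose'] if 'pose' in p else T@p['tool_from_camera']
    return f,p['cx'],p['cy'],C
def ray(c,uv,z):
    f,cx,cy,C=c;uv=np.atleast_2d(uv).astype(float)
    d=np.c_[(uv[:,0]-cx)/f,(uv[:,1]-cy)/f,np.ones(len(uv))]@C[:3,:3].T
    o=C[:3,3];return o+d*((z-o[2])/d[:,2])[:,None]
def proj(c,X):
    f,cx,cy,C=c;q=(np.atleast_2d(X)-C[:3,3])@C[:3,:3];return np.c_[q[:,0]/q[:,2]*f+cx,q[:,1]/q[:,2]*f+cy]
def delta(x,y,z,Rt,T=None):
    "tool-axis shift mm, rotvec deg to target pose"
    T=tool() if T is None else T
    return np.round(T[:3,:3].T@(np.array([x,y,z])-T[:3,3]),1),np.round(np.degrees(R.from_matrix(T[:3,:3].T@Rt).as_rotvec()),2)
def Rdown(yaw):
    "tool x down, tool y at world angle yaw"
    y=np.array([np.cos(yaw),np.sin(yaw),0]);x=np.array([0,0,-1.]);return np.c_[x,y,np.cross(x,y)]
E
python3 - <<'E'
from h import *
im=cv2.imread('pics/top0.png');c=cam('top')
hsv=cv2.cvtColor(im,cv2.COLOR_BGR2HSV)
cv2.imwrite('pics/crop0.png',cv2.resize(im[100:340,180:480],None,fx=2.5,fy=2.5,interpolation=cv2.INTER_CUBIC))
m=cv2.inRange(hsv,(10,130,60),(30,255,255))
n,l,s,ce=cv2.connectedComponentsWithStats(m)
for i in range(1,n):
    if s[i,4]>40 and ce[i,1]>90:
        pts=np.argwhere(l==i)[:,::-1];rc=cv2.minAreaRect(pts.astype(np.float32))
        P=ray(c,cv2.boxPoints(rc),69)
        print(s[i],ce[i],rc,ray(c,ce[i],60)[0])
print('bucket',ray(c,[340,210],120),'mouth dark')
T=tool();print(T)
print([ray(c,p,60)[0] for p in([240,155],[213,235],[275,285],[215,304])])
print('wrist cam z-forward etc', cam('wrist',T)[3])
E
```

```text
[301 183  23  30 133] [310.29323308 196.79699248] ((311.91162109375, 197.6278076171875), (10.754658699035645, 29.10310935974121), 27.552810668945312) [599.79757536 -46.75956149  60.        ]
[355 212  22  30 140] [367.48571429 227.47142857] ((366.1554260253906, 226.59068298339844), (9.7894926071167, 29.9443302154541), 30.25643539428711) [ 532.08996169 -178.53205942   60.        ]
[199 229  26  11 155] [211.72258065 234.2       ] ((211.79415893554688, 234.17648315429688), (6.063390254974365, 25.70877456665039), 75.96376037597656) [507.51143414 177.77148791  60.        ]
[266 273  17  24 155] [273.80645161 284.41290323] ((273.6941223144531, 284.1799621582031), (26.060836791992188, 5.982838153839111), 59.534454345703125) [397.36950345  31.82260195  60.        ]
[200 299  26  12 151] [212.75496689 304.60264901] ((212.5500030517578, 304.6499938964844), (6.008327484130859, 25.930675506591797), 71.56504821777344) [348.32145386 168.53312468  60.        ]
bucket [[ 563.19930585 -109.19876176  120.        ]] mouth dark
[[-4.37870755e-04  4.06684580e-01  9.13568531e-01  2.54013087e+02]
 [-9.62337987e-04  9.13568024e-01 -4.06684816e-01  5.70603657e+02]
 [-9.99999441e-01 -1.05723709e-03 -8.65669952e-06  1.91837382e+02]
 [ 0.00000000e+00  0.00000000e+00  0.00000000e+00  1.00000000e+00]]
[array([694.76639595, 119.39730145,  60.        ]), array([505.74704908, 174.74600269,  60.        ]), array([396.13161769,  29.08398137,  60.        ]), array([349.81120245, 163.50092771,  60.        ])]
wrist cam z-forward etc [[ 4.05549757e-01  8.78536172e-01  2.52395699e-01  1.89522554e+02]
 [ 9.14072387e-01 -3.89470937e-01 -1.13066617e-01  5.98772456e+02]
 [-1.03232367e-03  2.76562078e-01 -9.60995500e-01  3.73056258e+02]
 [ 0.00000000e+00  0.00000000e+00  0.00000000e+00  1.00000000e+00]]
```

View pics/crop0.png

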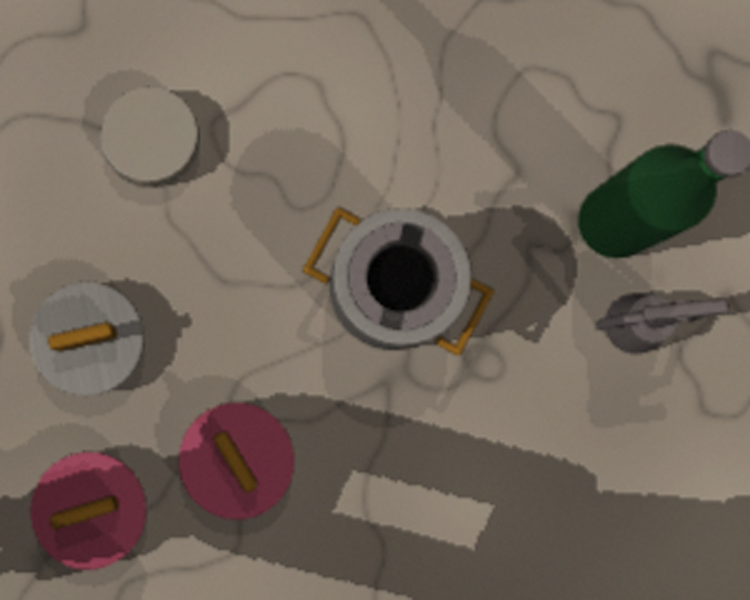

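Run:
```python
from h import *
for a in (13,):
    print(delta(506,176,200,Rdown(np.radians(a))))
```

```text
(array([  -7.9, -258. ,  390.7]), array([5.3e+01, 3.0e-02, 6.0e-02]))
```

Call:
drive_tool(rows=[-8, -30, 45, 9, 0, 0, 100, -8, -65, 98, 18, 0, 0, 100, -8, -97, 147, 27, 0, 0, 100, -8, -129, 195, 36, 0, 0, 100, -8, -162, 245, 45, 0, 0, 100, -8, -194, 294, 53, 0, 0, 100, -8, -226, 342, 53, 0, 0, 100, -8, -258, 391, 53, 0, 0, 100, -8, -258, 391, 53, 0, 0, 100, -8, -258, 391, 53, 0, 0, 100], newtons=60)

```text
clock: 1.4
eef_pos: [505.9, 175.9, 199.8]
tcp_rot: [-1.223, 1.569, -2.568]
contact_force: [0.0, -0.2, 0.1]
opening: 1.0
```

Run:
```python
from h import *
T=tool();np.save('T1',T);print(T.round(3),r.sense()['clock'],r.sense()['contact_force'])
im=grab_frame('wrist')[:,:,::-1].copy();cv2.imwrite('pics/w1.png',im)
```

```text
[[-1.00000e-03  9.75000e-01  2.24000e-01  5.05919e+02]
 [-1.00000e-03  2.24000e-01 -9.75000e-01  1.75874e+02]
 [-1.00000e+00 -1.00000e-03  1.00000e-03  1.99834e+02]
 [ 0.00000e+00  0.00000e+00  0.00000e+00  1.00000e+00]] 1.4 [ 0.02493067 -0.24110981  0.06317765]
```

View pics/w1.png

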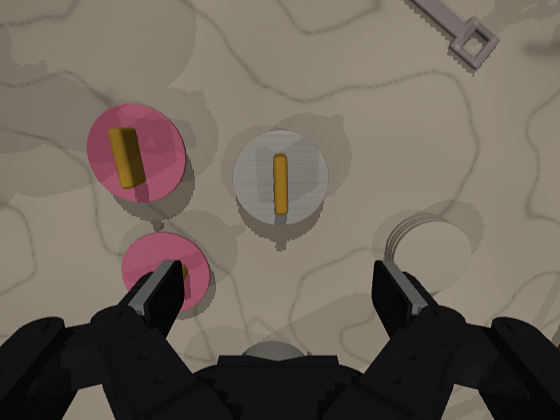

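Run:
```python
from h import *
T=np.load('T1.npy');c=cam('wrist',T);im=cv2.imread('pics/w1.png');hsv=cv2.cvtColor(im,cv2.COLOR_BGR2HSV)
m=cv2.inRange(hsv,(10,130,60),(30,255,255));m[:,:230]=0;m[:,340:]=0;m[240:]=0
b=np.argwhere(m)[:,::-1].astype(np.float32)
rc=cv2.minAreaRect(b);bp=cv2.boxPoints(rc);print(rc)
# top face brighter?
P=ray(c,bp,69)[:,:2];print(P.round(1),P.mean(0))
e=[np.linalg.norm(P[i]-P[(i+1)%4]) for i in range(4)];print('edges',e)
i=int(np.argmax(e));d=P[(i+1)%4]-P[i];print('bar ang',np.degrees(np.arctan2(d[1],d[0])))
# disc: bright gray vs background
sub=cv2.GaussianBlur(im,(3,3),0);ed=cv2.Canny(sub,40,100);
roi=np.zeros_like(ed);cv2.circle(roi,(281,178),56,255,-1);cv2.circle(roi,(281,178),42,0,-1);ed&=roi
p=np.argwhere(ed)[:,::-1];W=ray(c,p,32)[:,:2]
A=np.c_[2*W,np.ones(len(W))]
k=np.ones(len(W),bool)
for _ in range(15):
    s=np.linalg.lstsq(A[k],(W[k]**2).sum(1),rcond=None)[0];rad=np.sqrt(s[2]+s[:2]@s[:2]);res=abs(np.linalg.norm(W-s[:2],axis=1)-rad);k=res<max(1.,np.median(res[k])*2)
print('disc',s[:2],rad,k.sum(),len(W))
print(im[160:175:5,281],im[178,260:302:2].tolist())
cv2.imwrite('pics/w1c.png',cv2.resize(im[110:260,210:350],None,fx=4,fy=4,interpolation=cv2.INTER_CUBIC))
```

```text
((280.4134216308594, 183.90289306640625), (60.066646575927734, 13.559137344360352), 88.09085083007812)
[[492.9 208. ]
 [505.7 211.3]
 [521.8 152.5]
 [508.4 148.9]] [507.21068098 180.18455328]
edges [np.float64(13.15812783197111), np.float64(60.99698973465455), np.float64(13.876577265479058), np.float64(61.02623328669423)]
bar ang 104.69448128733217
disc [507.49035699 178.37998841] 52.92960455716911 307 392
[[ 35 106 140]
 [ 34 106 140]
 [ 34 105 140]] [[112, 119, 123], [112, 119, 123], [113, 119, 123], [112, 119, 123], [113, 119, 123], [112, 119, 123], [116, 121, 124], [18, 74, 100], [29, 98, 131], [32, 105, 139], [33, 106, 141], [33, 106, 141], [31, 101, 134], [24, 85, 116], [117, 122, 124], [111, 119, 122], [112, 119, 123], [112, 118, 122], [112, 119, 122], [112, 118, 122], [113, 118, 122]]
```

View pics/w1c.png

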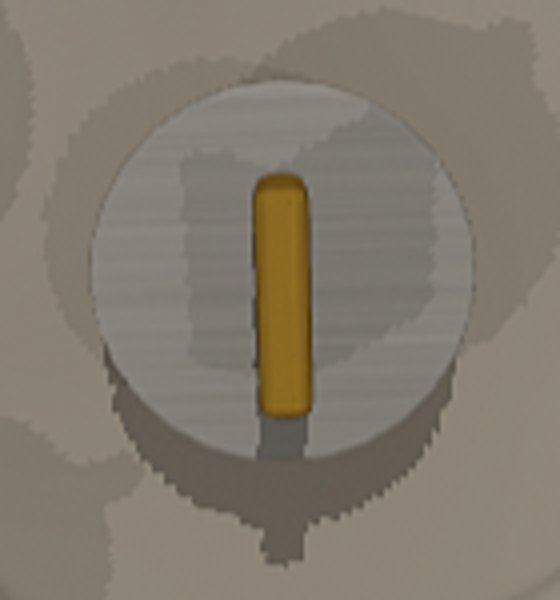

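Run:
```python
from h import *
print(delta(507.3,179.4,38,Rdown(np.radians(14.7))))
```

```text
(array([161.9,   2.4,  -2.6]), array([-1.68,  0.03,  0.07]))
```

Call:
drive_tool(rows=[40, 2.4, -2.6, -1.7, 0, 0, 100, 90, 2.4, -2.6, -1.7, 0, 0, 100, 130, 2.4, -2.6, -1.7, 0, 0, 100, 150, 2.4, -2.6, -1.7, 0, 0, 100, 162, 2.4, -2.6, -1.7, 0, 0, 100, 162, 2.4, -2.6, -1.7, 0, 0, 100, 162, 2.4, -2.6, -1.7, 0, 0, 60], newtons=60)

```text
clock: 2.33
eef_pos: [507.8, 180.0, 38.8]
tcp_rot: [0.269, 1.57, -1.044]
contact_force: [0.3, 0.1, 0.7]
opening: 0.818
```

Run:
```python
from h import *
T=tool();print(T.round(3),r.sense()['contact_force'])
im=grab_frame('wrist')[:,:,::-1].copy();cv2.imwrite('pics/w2.png',im)
```

```text
[[ 0.00000e+00  9.67000e-01  2.55000e-01  5.07799e+02]
 [-0.00000e+00  2.55000e-01 -9.67000e-01  1.80016e+02]
 [-1.00000e+00  0.00000e+00  0.00000e+00  3.87880e+01]
 [ 0.00000e+00  0.00000e+00  0.00000e+00  1.00000e+00]] [0.31106048 0.13487066 0.70666542]
```

View pics/w2.png

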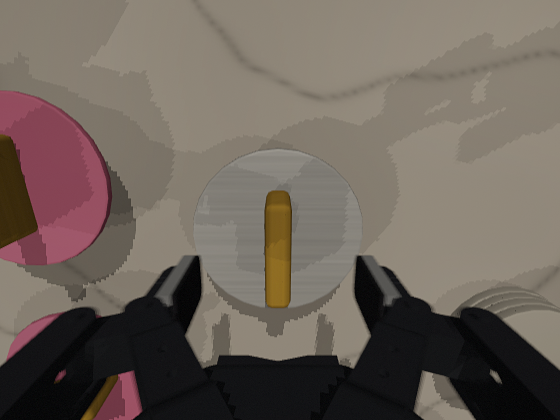

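```bash
cat >> h.py <<'E'
def lid(im,T,zt,cen,r0,r1,barbox):
    "bar top at zt (disc top zt-37): returns in world"
    c=cam('wrist',T);hsv=cv2.cvtColor(im,cv2.COLOR_BGR2HSV)
    m=cv2.inRange(hsv,(10,130,60),(30,255,255));q=np.zeros_like(m);x0,y0,x1,y1=barbox;q[y0:y1,x0:x1]=m[y0:y1,x0:x1]
    P=ray(c,cv2.boxPoints(cv2.minAreaRect(np.argwhere(q)[:,::-1].astype(np.float32))),zt)[:,:2]
    e=[np.linalg.norm(P[i]-P[(i+1)%4]) for i in range(4)];i=int(np.argmax(e));d=P[(i+1)%4]-P[i]
    ed=cv2.Canny(cv2.GaussianBlur(im,(3,3),0),40,100);roi=np.zeros_like(ed);cv2.circle(roi,cen,r1,255,-1);cv2.circle(roi,cen,r0,0,-1);ed&=roi
    W=ray(c,np.argwhere(ed)[:,::-1],zt-37)[:,:2];k=np.ones(len(W),bool);A=np.c_[2*W,np.ones(len(W))]
    for _ in range(20):
        s=np.linalg.lstsq(A[k],(W[k]**2).sum(1),rcond=None)[0];rad=np.sqrt(s[2]+s[:2]@s[:2]);res=abs(np.linalg.norm(W-s[:2],axis=1)-rad);k=res<max(.7,np.median(res[k])*2)
    print('bar',P.mean(0).round(1),np.round(e,1),np.degrees(np.arctan2(d[1],d[0])).round(2),'disc',s[:2].round(1),rad.round(1),k.sum(),len(W))
E
python3 - <<'E'
from h import *
im=cv2.imread('pics/w2.png');T=tool()
lid(im,T,69,(278,230),70,90,(250,170,310,330))
print(T[:3,3], T[:3,:3])
E
```

```text
bar [507.1 182.4] [64.4 12.6 64.4 14.1] 104.18 disc [507.9 178.1] 53.0 411 634
[507.92902788 179.90679095  38.88914721] [[ 4.27772886e-04  9.67111818e-01  2.54351230e-01]
 [-2.22873172e-04  2.54351339e-01 -9.67111858e-01]
 [-9.99999884e-01  3.57016165e-04  3.24347885e-04]]
```

Call:
drive_tool(rows=[0, 0, 0, 0, 0, 0, 0, 0, 0, 0, 0, 0, 0, 0, 0, 0, 0, 0, 0, 0, 0, 0, 0, 0, 0, 0, 0, 0, 0, 0, 0, 0, 0, 0, 0], newtons=60)

```text
clock: 3.0
eef_pos: [507.9, 179.9, 38.9]
tcp_rot: [0.748, 1.57, -0.566]
contact_force: [0.7, -0.1, -0.0]
opening: 0.001
```

Run:
```python
from h import *
print(r.sense()['opening'])
cv2.imwrite('pics/w3.png',grab_frame('wrist')[:,:,::-1])
cv2.imwrite('pics/s3.png',grab_frame('side')[:,:,::-1])
```

```text
0.0011642220953167008
```

View pics/w3.png

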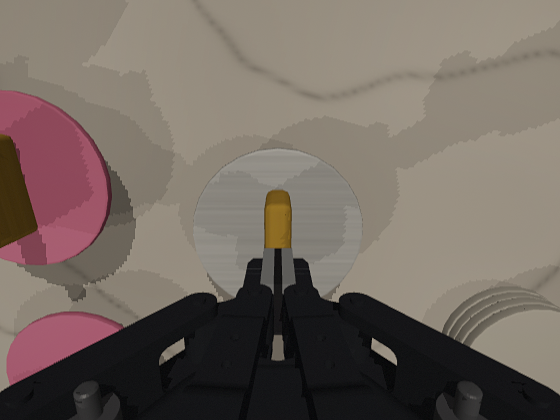

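View pics/s3.png

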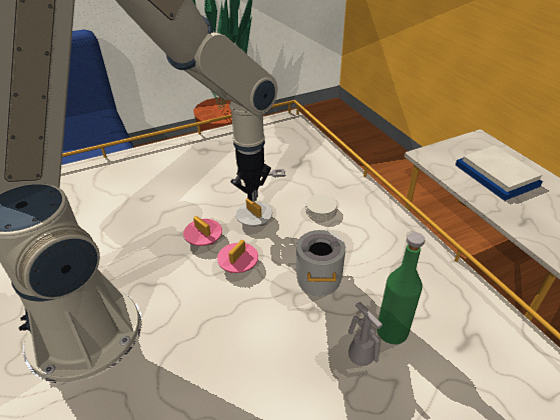

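Run:
```python
import cv2
im=cv2.imread('pics/w3.png');cv2.imwrite('pics/w3c.png',cv2.resize(im[170:320,210:350],None,fx=4,fy=4,interpolation=cv2.INTER_CUBIC))
im=cv2.imread('pics/s3.png');cv2.imwrite('pics/s3c.png',cv2.resize(im[130:240,200:310],None,fx=5,fy=5,interpolation=cv2.INTER_CUBIC))
```

```text
(no output)
```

View pics/w3c.png

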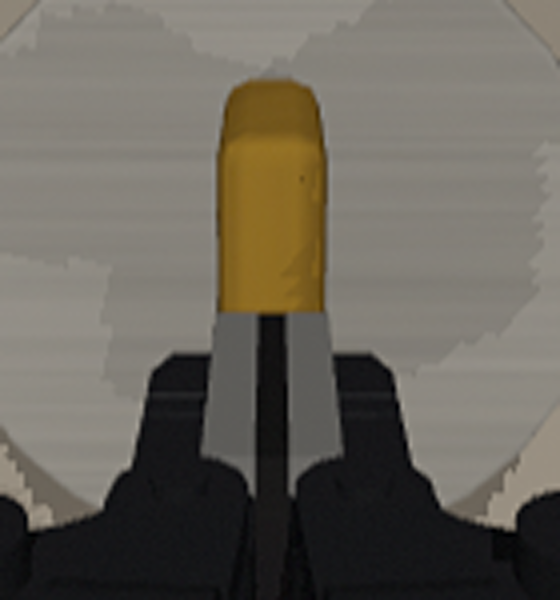

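View pics/s3c.png

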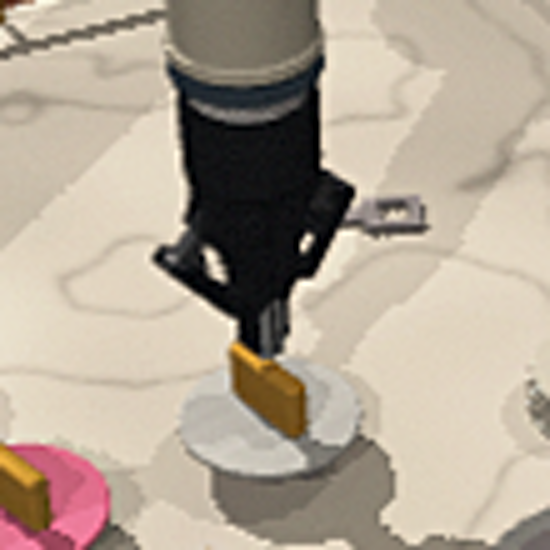

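Run:
```python
from h import *
c=cam('side')
for z in (39,60,69,75,82,90):print(z,proj(c,[507.9,179.9,z]))
print(proj(c,[507,179,32]))
T=tool();print(T[:3,3],r.sense()['qpos'],r.sense()['contact_force'])
c=cam('wrist',T)
for x in(-60,-50,-43,-30,-20,0):print(x,proj(c,T[:3,:3]@[x,0,-11]+T[:3,3]),proj(c,T[:3,:3]@[x,0,11]+T[:3,3]))
```

```text
39 [[253.55157299 209.54101677]]
60 [[253.18506902 203.967119  ]]
69 [[253.02562885 201.54230696]]
75 [[252.91853207 199.91354837]]
82 [[252.79276454 198.00083963]]
90 [[252.64793566 195.79824035]]
[[253.5135899  211.63998821]]
[507.91640979 179.89511395  38.84905187] [ 3.37864024e-01  4.20845609e-01  1.93922696e+00 -5.04915162e-04
  7.81243984e-01  8.10214723e-02] [-0.86045805 -0.24500007 -0.16909911]
-60 [[278.49626981 263.12389634]] [[278.39063107 309.27130735]]
-50 [[278.44359113 253.19192019]] [[278.34695029 296.76005668]]
-43 [[278.41075593 247.00120935]] [[278.31959212 288.92400343]]
-30 [[278.35702832 236.87146672]] [[278.27460701 276.03916142]]
-20 [[278.32103448 230.08522862]] [[278.2443166  267.36324437]]
0 [[278.25994453 218.56739962]] [[278.1926225  252.55678202]]
```

Call:
drive_tool(rows=[0, 0, 0, 0, 0, 0, 60, 0, 0, 0, 0, 0, 0, 60, 0, 0, 0, 0, 0, 0, 60, 8, 0, 0, 0, 0, 0, 60, 16, 0, 0, 0, 0, 0, 60, 24, 0, 0, 0, 0, 0, 60, 24, 0, 0, 0, 0, 0, 60])

```text
clock: 3.98
eef_pos: [507.2, 179.6, 13.9]
tcp_rot: [-1.248, 1.569, -2.561]
contact_force: [0.1, 0.2, 0.3]
opening: 0.601
```

Run:
```python
from h import *
T=tool();print(T[:3,3],r.sense()['contact_force'],r.sense()['opening'])
a=grab_frame('wrist')[:,:,::-1];b=grab_frame('side')[:,:,::-1]
b=cv2.resize(b[140:240,210:300],(540,600),interpolation=cv2.INTER_CUBIC)
cv2.imwrite('pics/w4.png',a);cv2.imwrite('pics/s4.png',b)
```

```text
[507.22232355 179.62012864  13.89611009] [0.08230485 0.22405034 0.2822036 ] 0.6010161106159897
```

View pics/w4.png

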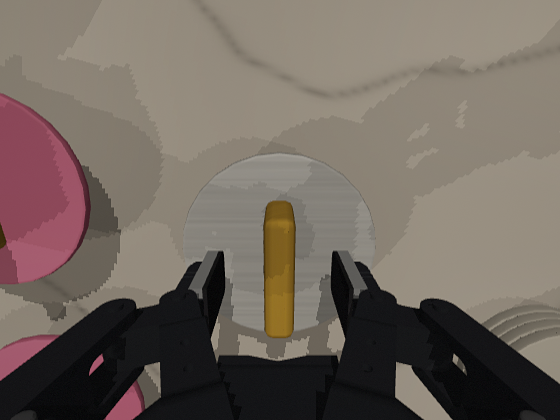

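View pics/s4.png

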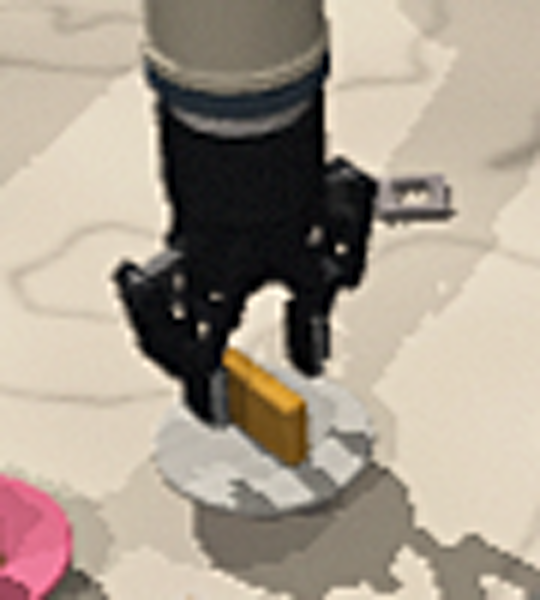

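Call:
drive_tool(rows=[7, 0.5, 0.5, 0, 0, 0, 60, 13, 0.5, 0.5, 0, 0, 0, 60, 13, 0.5, 0.5, 0, 0, 0, 30, 13, 0.5, 0.5, 0, 0, 0, 0, 13, 0.5, 0.5, 0, 0, 0, 0, 13, 0.5, 0.5, 0, 0, 0, 0, 13, 0.5, 0.5, 0, 0, 0, 0], newtons=60)

```text
clock: 4.95
eef_pos: [508.5, 179.5, 1.7]
tcp_rot: [0.209, 1.57, -1.105]
contact_force: [0.6, 0.3, -0.7]
opening: 0.15
```

Run:
```python
from h import *
T=tool();print(T[:3,3],r.sense()['contact_force'],r.sense()['wrist_torque'],r.sense()['opening'])
a=grab_frame('wrist')[:,:,::-1];b=grab_frame('side')[:,:,::-1]
b=cv2.resize(b[140:240,210:300],(540,600),interpolation=cv2.INTER_CUBIC)
cv2.imwrite('pics/w5.png',a);cv2.imwrite('pics/s5.png',b)
```

```text
[508.52015903 179.51434543   1.72262002] [ 0.63615279  0.32598811 -0.73208785] [ 0.03934814 -0.10629515  0.03802697] 0.15022801496297739
```

View pics/w5.png

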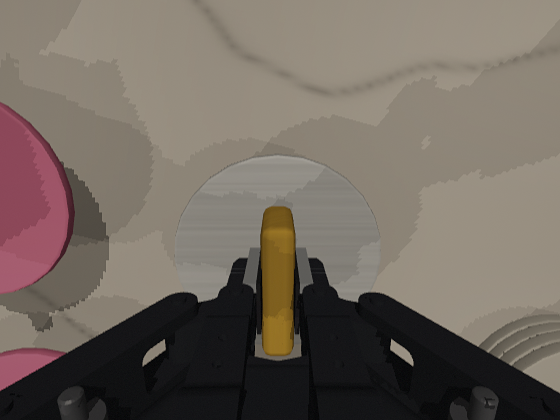

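View pics/s5.png

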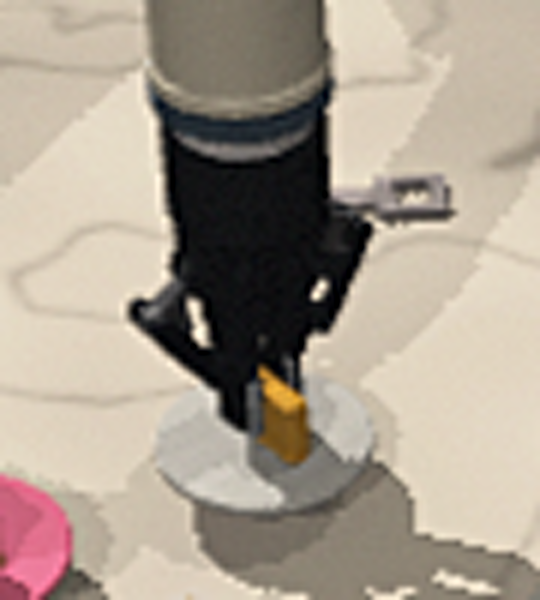

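Run:
```python
from h import *
print(delta(673,-88,260,Rdown(np.radians(78.5))))
im=cv2.imread('pics/top0.png');c=cam('top')
# bottle/corkscrew rough
print('bottle foot',ray(c,[425,190],20),'cap',ray(c,[471,161],300),'cork',ray(c,[433,230],10))
```

```text
(array([-258.2,   91.1,  300.6]), array([-6.377e+01,  2.000e-02,  1.000e-02]))
bottle foot [[ 628.74433459 -320.82903932   20.        ]] cap [[ 635.43280094 -325.08475602  300.        ]] cork [[ 534.54655702 -341.72131762   10.        ]]
```

Call:
drive_tool(rows=[-10, 0, 0, 0, 0, 0, 0, -40, 0, 0, 0, 0, 0, 0, -90, 0, 0, 0, 0, 0, 0, -140, 8, 25, -8, 0, 0, 0, -190, 22, 70, -17, 0, 0, 0, -230, 36, 118, -26, 0, 0, 0, -258, 50, 165, -35, 0, 0, 0, -258, 64, 211, -44, 0, 0, 0, -258, 78, 257, -53, 0, 0, 0, -258, 91, 301, -62, 0, 0, 0])

```text
clock: 6.3
eef_pos: [673.3, -89.9, 260.4]
tcp_rot: [-1.06, 1.571, -1.287]
contact_force: [0.5, 1.1, -2.2]
opening: 0.152
```

Run:
```python
from h import *
print(r.sense()['opening'],delta(673,-88,260,Rdown(np.radians(78.5))))
```

```text
0.1518349301119213 (array([ 0.4,  1.8, -0.7]), array([-1.49,  0.01,  0.01]))
```

Call:
drive_tool(rows=[0.4, 1.8, -0.7, -1.5, 0, 0, 0, 0.4, 1.8, -0.7, -1.5, 0, 0, 0, 0.4, 1.8, -0.7, -1.5, 0, 0, 0])

```text
clock: 6.68
eef_pos: [672.4, -86.9, 260.2]
tcp_rot: [3.079, 1.571, 2.879]
contact_force: [-0.2, -1.0, -2.6]
opening: 0.15
```

Run:
```python
from h import *
T=tool();np.save('T6',T);print(T.round(4),r.sense()['qvel'].round(3))
a=grab_frame('wrist')[:,:,::-1];b=grab_frame('side')[:,:,::-1];c=grab_frame('top')[:,:,::-1]
cv2.imwrite('pics/w6.png',a);cv2.imwrite('pics/s6.png',b);cv2.imwrite('pics/t6.png',c)
cv2.imwrite('pics/w6c.png',cv2.resize(a[0:190,180:380],None,fx=3,fy=3,interpolation=cv2.INTER_CUBIC))
```

```text
[[-2.000000e-04  1.995000e-01  9.799000e-01  6.723964e+02]
 [ 1.000000e-04  9.799000e-01 -1.995000e-01 -8.687420e+01]
 [-1.000000e+00  0.000000e+00 -2.000000e-04  2.602146e+02]
 [ 0.000000e+00  0.000000e+00  0.000000e+00  1.000000e+00]] [ 0.004 -0.002 -0.001 -0.004 -0.001 -0.005]
```

View pics/w6.png

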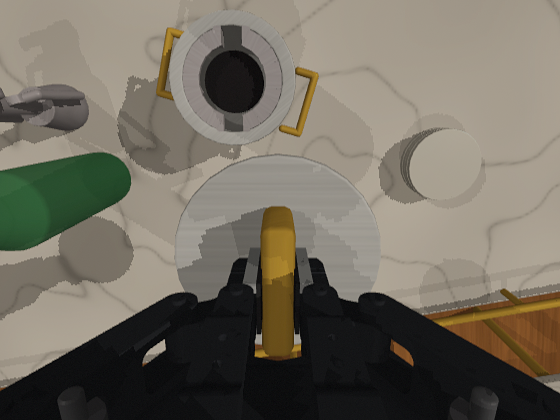

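View pics/s6.png

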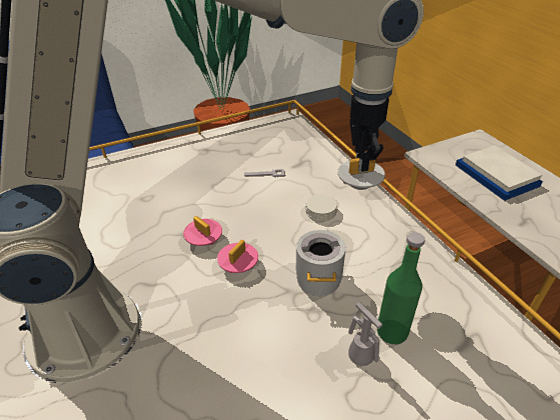

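View pics/w6c.png

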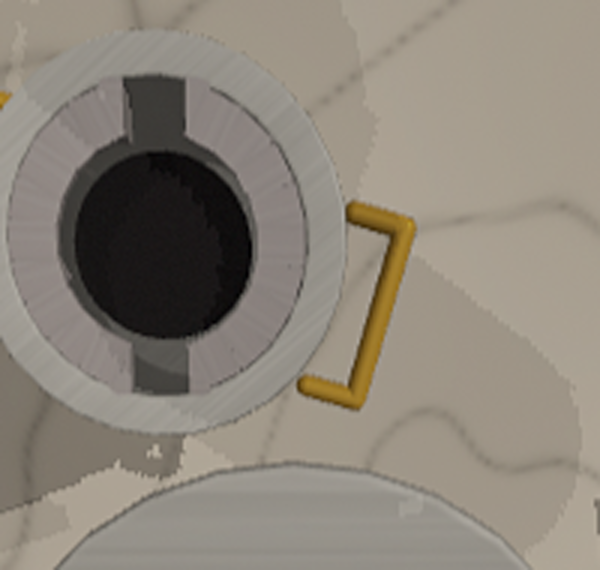

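```bash
python3 - <<'E'
from h import *
T=np.load('T6.npy');c=cam('wrist',T);im=cv2.imread('pics/w6.png')
P=lambda x,y:ray(c,[180+x/3,y/3],120)[0,:2]
for n,q in dict(ul=(123,75),ur=(185,77),ur2=(187,135),ll=(133,395),lr=(188,395),lr2=(188,350)).items():print(n,P(*q).round(1))
def ang(a,b):
    d=P(*a)-P(*b);return np.degrees(np.arctan2(d[1],d[0]))
print('midline',ang((161,395),(154,76)),'right',ang((188,395),(185,77)),'bar',78.5+90)
e=cv2.Canny(cv2.GaussianBlur(im,(3,3),0),30,80)
def fit(cen,r0,r1,z,R):
    W=ray(c,np.argwhere(e)[:,::-1],z)[:,:2];d=np.linalg.norm(W-cen,axis=1);W=W[(d>r0)&(d<r1)];k=np.ones(len(W),bool);A=np.c_[2*W,np.ones(len(W))]
    for _ in range(30):
        s=np.linalg.lstsq(A[k],(W[k]**2).sum(1),rcond=None)[0];rad=np.sqrt(s[2]+s[:2]@s[:2]);res=abs(np.linalg.norm(W-s[:2],axis=1)-rad);k=res<max(.6,np.median(res[k])*2)
    print(s[:2].round(2),rad.round(2),k.sum(),len(W));return s[:2]
m=(P(154,76)+P(161,395))/2;print('mid',m)
m=fit(m,52,68,120,60)
m=fit(m,56,64,120,60)
fit(m,40,50,120,46)
# disc of lid
W=T[:3,3]; 
h=260.2-1.7
z=h+32
e0=e.copy();e0[:150]=0;e0[300:]=0
W=ray(c,np.argwhere(e0)[:,::-1],z)[:,:2];d=np.linalg.norm(W-T[:2,3],axis=1);W=W[(d>49)&(d<58)];A=np.c_[2*W,np.ones(len(W))];k=np.ones(len(W),bool)
for _ in range(30):
    s=np.linalg.lstsq(A[k],(W[k]**2).sum(1),rcond=None)[0];rad=np.sqrt(s[2]+s[:2]@s[:2]);res=abs(np.linalg.norm(W-s[:2],axis=1)-rad);k=res<max(.6,np.median(res[k])*2)
print('lid disc',s[:2],rad,'tool rel',T[:3,:3].T[:, :2]@(s[:2]-T[:2,3]),k.sum(),len(W))
# top cam
E
cat > t.py <<'E'
from h import *
c=cam('top');im=cv2.imread('pics/top0.png');e=cv2.Canny(cv2.GaussianBlur(im,(3,3),0),30,80)
W=ray(c,np.argwhere(e)[:,::-1],120)[:,:2]
cen=np.array([563,-109.])
for r0,r1 in((52,66),(56,64),(57,63)):
    d=np.linalg.norm(W-cen,axis=1);V=W[(d>r0)&(d<r1)];A=np.c_[2*V,np.ones(len(V))];k=np.ones(len(V),bool)
    for _ in range(30):
        s=np.linalg.lstsq(A[k],(V[k]**2).sum(1),rcond=None)[0];rad=np.sqrt(s[2]+s[:2]@s[:2]);res=abs(np.linalg.norm(V-s[:2],axis=1)-rad);k=res<max(.8,np.median(res[k])*2)
    cen=s[:2];print('top',cen,rad,k.sum(),len(V))
E
python3 t.py
```

```text
ul [ 515.9 -107.6]
ur [520.1 -89.5]
ur2 [535.6 -92.6]
ll [ 607.2 -127.5]
lr [ 610.8 -109.8]
lr2 [ 597.  -106.6]
midline -12.318759456384036 right -12.608135982391703 bar 168.5
mid [ 563.50785422 -108.53762258]
[ 562.86 -109.21] 58.78 252 622
[ 562.86 -109.21] 58.78 252 519
[ 563.05 -108.73] 47.56 322 526
lid disc [672.08300498 -87.47132981] 53.03482425318355 tool rel [ 3.57152568e-05 -6.47601527e-01 -1.87983799e-01] 634 889
top [ 563.28645508 -109.64329128] 59.22921663019037 93 249
top [ 563.28526842 -109.66129286] 59.22015623468752 94 197
top [ 563.31771368 -109.70962458] 59.258991345735964 96 185
```

Run:
```python
from h import *
print(delta(563.2,-108.8,140,Rdown(np.radians(77.6))))
```

```text
(array([ 120.3,  -43.1, -103.1]), array([0.95, 0.02, 0.01]))
```

Call:
drive_tool(rows=[0, -15, -35, 1, 0, 0, 0, 0, -30, -70, 1, 0, 0, 0, 20, -43, -103, 1, 0, 0, 0, 60, -43, -103, 1, 0, 0, 0, 95, -43, -103, 1, 0, 0, 0, 112, -43, -103, 1, 0, 0, 0, 120, -43, -103, 1, 0, 0, 0, 120, -43, -103, 1, 0, 0, 0, 120, -43, -103, 1, 0, 0, 0])

```text
clock: 7.95
eef_pos: [564.2, -108.9, 141.4]
tcp_rot: [-0.04, 1.569, -0.257]
contact_force: [0.1, -0.6, -2.9]
opening: 0.158
```

Run:
```python
from h import *
print(r.sense()['contact_force'],delta(563.2,-108.8,114,Rdown(np.radians(77.6))))
b=grab_frame('side')[:,:,::-1];cv2.imwrite('pics/s7.png',cv2.resize(b[150:310,240:400],None,fx=3.7,fy=3.7,interpolation=cv2.INTER_CUBIC))
```

```text
[ 0.09522207 -0.58911218 -2.94567281] (array([27.4, -0.2, -1. ]), array([-0.06,  0.12,  0.  ]))
```

View pics/s7.png

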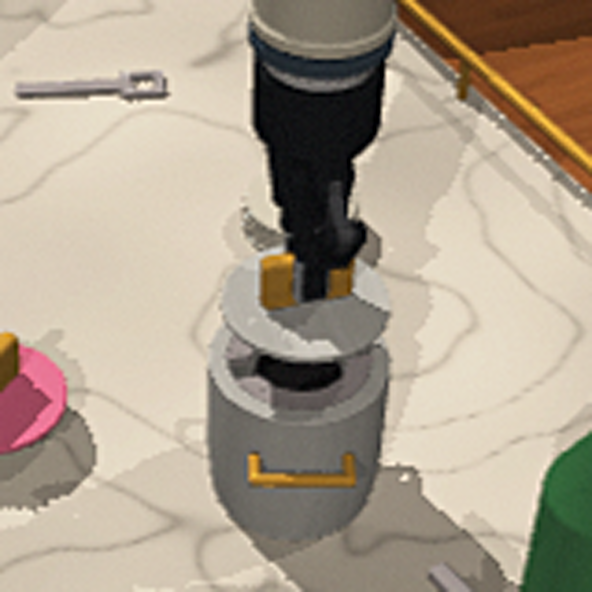

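Call:
drive_tool(rows=[10, -0.2, -1, 0, 0, 0, 0, 18, -0.2, -1, 0, 0, 0, 0, 20, -0.2, -1, 0, 0, 0, 0, 20, -0.2, -1, 0, 0, 0, 0])

```text
clock: 8.5
eef_pos: [563.0, -108.8, 121.1]
tcp_rot: [-0.052, 1.569, -0.27]
contact_force: [-0.3, -0.2, -3.1]
opening: 0.154
```

Call:
drive_tool(rows=[2, 0, 0, 0, 0, 0, 0, 4, 0, 0, 0, 0, 0, 0, 6, 0, 0, 0, 0, 0, 0, 7, 0, 0, 0, 0, 0, 0])

```text
clock: 9.0
eef_pos: [562.9, -108.8, 113.9]
tcp_rot: [-0.063, 1.569, -0.28]
contact_force: [-0.9, -0.4, -2.7]
opening: 0.151
```

Call:
drive_tool(rows=[1, 0, 0, 0, 0, 0, 0, 2, 0, 0, 0, 0, 0, 0, 3, 0, 0, 0, 0, 0, 0, 3, 0, 0, 0, 0, 0, 0])

```text
clock: 9.5
eef_pos: [562.9, -108.8, 110.8]
tcp_rot: [-0.062, 1.57, -0.279]
contact_force: [0.1, -0.3, -2.4]
opening: 0.153
```

Call:
drive_tool(rows=[1, 0, 0, 0, 0, 0, 0, 2, 0, 0, 0, 0, 0, 0, 2, 0, 0, 0, 0, 0, 0])

```text
clock: 9.88
eef_pos: [562.8, -108.8, 108.7]
tcp_rot: [-0.072, 1.57, -0.29]
contact_force: [-0.7, 0.3, -2.3]
opening: 0.151
```

Call:
drive_tool(rows=[1, 0, 0, 0, 0, 0, 0, 2, 0, 0, 0, 0, 0, 0, 3, 0, 0, 0, 0, 0, 0, 3, 0, 0, 0, 0, 0, 0])

```text
clock: 10.38
eef_pos: [562.9, -108.9, 105.9]
tcp_rot: [-0.101, 1.569, -0.319]
contact_force: [-1.2, 0.5, 4.5]
opening: 0.155
```

Run:
```python
from h import *
s=r.sense();print(s['contact_force'],s['wrist_torque'],s['eef_pos'])
b=grab_frame('side')[:,:,::-1];cv2.imwrite('pics/s8.png',cv2.resize(b[150:310,240:400],None,fx=3.7,fy=3.7,interpolation=cv2.INTER_CUBIC))
```

```text
[-1.23002861  0.46174955  4.53526701] [ 0.0887126   0.31874613 -0.00529186] [ 562.92697437 -108.88943857  105.94744309]
```

View pics/s8.png

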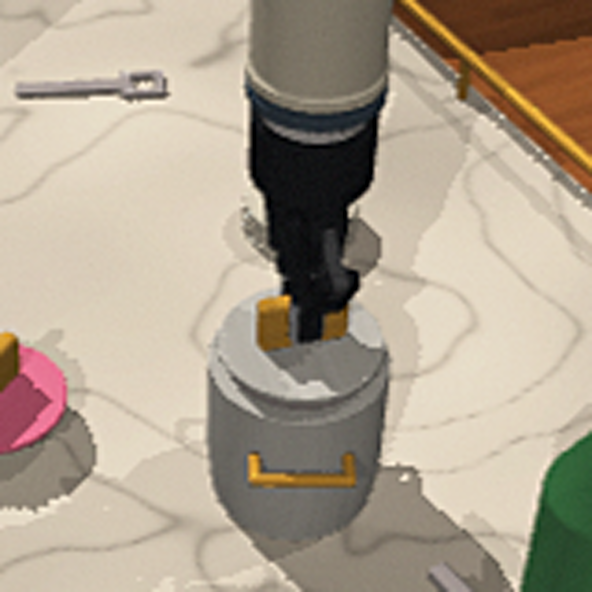

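Call:
drive_tool(rows=[2, 0, 0, 0, 0, 0, 0, 4, 0, 0, 0, 0, 0, 0, 5, 0, 0, 0, 0, 0, 0, 5, 0, 0, 0, 0, 0, 0])

```text
clock: 10.92
eef_pos: [563.0, -108.9, 100.9]
tcp_rot: [-0.115, 1.569, -0.333]
contact_force: [-2.6, 0.2, 6.1]
opening: 0.156
```

Call:
drive_tool(rows=[1, 0, 0, 0, 0, 0, 0, 2, 0, 0, 0, 0, 0, 0, 3, 0, 0, 0, 0, 0, 0, 3, 0, 0, 0, 0, 0, 0])

```text
clock: 11.42
eef_pos: [563.0, -108.9, 97.9]
tcp_rot: [-0.11, 1.569, -0.328]
contact_force: [-2.7, 0.1, 5.8]
opening: 0.153
```

Call:
drive_tool(rows=[0.5, 0, 0, 0, 0, 0, 0, 1, 0, 0, 0, 0, 0, 0, 1.5, 0, 0, 0, 0, 0, 0, 1.5, 0, 0, 0, 0, 0, 0])

```text
clock: 11.92
eef_pos: [563.0, -108.9, 96.5]
tcp_rot: [-0.107, 1.569, -0.324]
contact_force: [-3.4, -0.2, 6.5]
opening: 0.151
```

Run:
```python
from h import *
s=r.sense();print(s['contact_force'],s['wrist_torque'],s['eef_pos'],s['qpos'])
```

```text
[-3.38704325 -0.23032637  6.5434833 ] [ 0.09448658  0.48989984 -0.01334021] [ 563.00406055 -108.87603027   96.49171417] [-1.93520841e-01  3.82665776e-01  1.83035429e+00 -2.27438883e-04
  9.27185798e-01 -1.54675094e+00]
```

Call:
drive_tool(rows=[0, 0, -0.5, 0, 0, 0, 0, 0, 0, -0.5, 2, 0, 0, 0, 0, 0, -0.5, 4, 0, 0, 0, 0, 0, -0.5, 6, 0, 0, 0, 0, 0, -0.5, 8, 0, 0, 0, 0, 0, -0.5, 8, 0, 0, 0])

```text
clock: 12.68
eef_pos: [563.4, -108.9, 96.9]
tcp_rot: [0.142, 1.568, -0.216]
contact_force: [0.0, -0.3, 6.4]
opening: 0.152
```

```bash
cat > st.py <<'E'
from h import *
s=r.sense();T=tool();print(s['clock'],s['contact_force'].round(2),s['wrist_torque'].round(3),s['eef_pos'].round(2),'yaw',np.degrees(np.arctan2(T[1,1],T[0,1])).round(2),s['opening'])
E
python3 st.py
```

```text
12.675 [ 0.02 -0.3   6.39] [ 0.102  0.184 -0.032] [ 563.38 -108.86   96.88] yaw 69.51 0.15193103062359095
```

Call:
drive_tool(rows=[0.3, 0, 0, 3, 0, 0, 0, 0.3, 0, 0, 6, 0, 0, 0, 0.3, 0, 0, 9, 0, 0, 0, 0.3, 0, 0, 12, 0, 0, 0, 0.3, 0, 0, 15, 0, 0, 0, 0.3, 0, 0, 15, 0, 0, 0])

```text
clock: 13.42
eef_pos: [564.1, -108.9, 97.0]
tcp_rot: [0.452, 1.566, -0.168]
contact_force: [-0.4, 0.5, 7.1]
opening: 0.15
```

```bash
python3 st.py
python3 - <<'E'
from h import *
b=grab_frame('side')[:,:,::-1];cv2.imwrite('pics/s9.png',cv2.resize(b[150:310,240:400],None,fx=3.7,fy=3.7,interpolation=cv2.INTER_CUBIC))
E
```

```text
13.425 [-0.35  0.5   7.14] [ 0.134  0.198 -0.075] [ 564.12 -108.86   96.96] yaw 54.47 0.1501794126933166
```

View pics/s9.png

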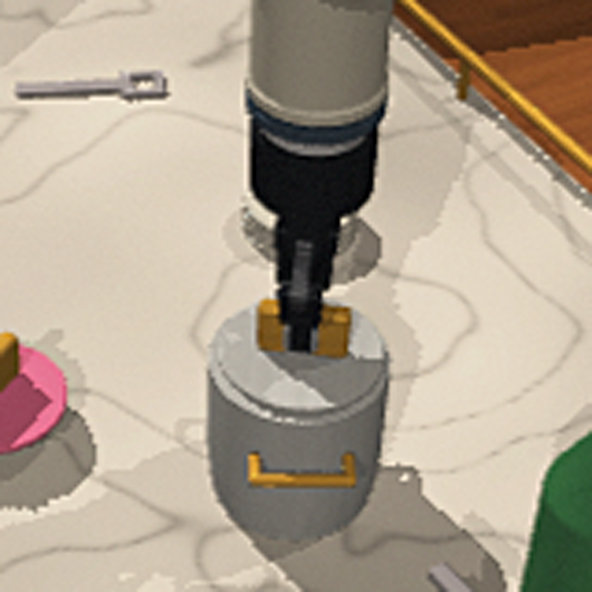

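Run:
```python
from h import *
print(delta(563.6,-108.9,96.6,Rdown(np.radians(36))))
```

```text
(array([ 0.4, -0.4, -0.4]), array([18.5 ,  0.21, -0.15]))
```

Call:
drive_tool(rows=[0.4, -0.2, -0.2, 3, 0.1, -0.1, 0, 0.4, -0.4, -0.4, 6, 0.2, -0.1, 0, 0.4, -0.4, -0.4, 9, 0.2, -0.1, 0, 0.4, -0.4, -0.4, 12, 0.2, -0.1, 0, 0.4, -0.4, -0.4, 15, 0.2, -0.1, 0, 0.4, -0.4, -0.4, 18, 0.2, -0.1, 0, 0.4, -0.4, -0.4, 18, 0.2, -0.1, 0])

```text
clock: 14.35
eef_pos: [564.4, -108.7, 96.9]
tcp_rot: [1.242, 1.568, 0.307]
contact_force: [-0.5, 1.6, 6.4]
opening: 0.157
```

```bash
python3 st.py
python3 - <<'E'
from h import *
print(delta(563.4,-108.9,96.6,Rdown(np.radians(25))))
E
```

```text
14.35 [-0.46  1.6   6.41] [ 0.294  0.143 -0.053] [ 564.43 -108.72   96.93] yaw 36.45 0.1565048319204957
(array([ 0.3, -0.9, -0.5]), array([11.45,  0.03, -0.14]))
```

Call:
drive_tool(rows=[0.3, -0.2, -0.2, 2, 0, -0.1, 0, 0.3, -0.2, -0.2, 4, 0, -0.1, 0, 0.3, -0.2, -0.2, 6, 0, -0.1, 0, 0.3, -0.2, -0.2, 8, 0, -0.1, 0, 0.3, -0.2, -0.2, 10, 0, -0.1, 0, 0.3, -0.2, -0.2, 11, 0, -0.1, 0, 0.3, -0.2, -0.2, 11, 0, -0.1, 0])

```text
clock: 15.22
eef_pos: [564.7, -108.4, 96.9]
tcp_rot: [1.238, 1.569, 0.111]
contact_force: [-0.7, 1.6, 6.7]
opening: 0.151
```

```bash
python3 st.py
```

```text
15.225 [-0.66  1.63  6.73] [0.379 0.162 0.054] [ 564.7  -108.36   96.91] yaw 25.43 0.15148341861281162
```

Call:
drive_tool(rows=[0, 0, 0, 1.5, 0, 0, 0, 0, 0, 0, 3, 0, 0, 0, 0, 0, 0, 4.5, 0, 0, 0, 0, 0, 0, 4.5, 0, 0, 0])

```text
clock: 15.72
eef_pos: [565.1, -108.1, 97.1]
tcp_rot: [1.399, 1.568, 0.193]
contact_force: [-1.6, 1.4, 7.3]
opening: 0.155
```

```bash
python3 st.py
```

```text
15.725 [-1.6   1.36  7.26] [0.267 0.251 0.018] [ 565.12 -108.08   97.13] yaw 20.91 0.15471936941430944
```

Call:
drive_tool(rows=[0, 0, 0, 1, 0, 0, 0, 0, 0, 0, 2, 0, 0, 0, 0, 0, 0, 2, 0, 0, 0])

```text
clock: 16.1
eef_pos: [564.9, -108.1, 97.2]
tcp_rot: [1.401, 1.569, 0.161]
contact_force: [-3.3, 0.3, 7.8]
opening: 0.154
```

```bash
python3 st.py
```

```text
16.1 [-3.28  0.34  7.81] [0.073 0.6   0.199] [ 564.89 -108.1    97.22] yaw 18.93 0.15435082197740357
```

Call:
drive_tool(rows=[0, -0.5, -0.1, 0.5, 0, 0, 0, 0, -0.5, -0.1, 1, 0, 0, 0, 0, -0.5, -0.1, 1, 0, 0, 0])

```text
clock: 16.48
eef_pos: [564.2, -108.2, 97.2]
tcp_rot: [1.36, 1.569, 0.102]
contact_force: [-3.4, 0.4, 5.5]
opening: 0.155
```

```bash
python3 st.py
```

```text
16.475 [-3.35  0.37  5.48] [0.003 0.511 0.236] [ 564.22 -108.19   97.23] yaw 17.96 0.15485133793040887
```

Call:
drive_tool(rows=[0, 0, 0, 0.5, 0, 0, 0, 0, 0, 0, 1, 0, 0, 0, 0, 0, 0, 1, 0, 0, 0])

```text
clock: 16.85
eef_pos: [563.8, -108.3, 97.2]
tcp_rot: [1.178, 1.57, -0.097]
contact_force: [-3.8, -0.5, 6.9]
opening: 0.153
```

```bash
python3 st.py
```

```text
16.85 [-3.77 -0.53  6.91] [-0.024  0.665  0.413] [ 563.8  -108.25   97.24] yaw 17.0 0.15255926205255763
```

Call:
drive_tool(rows=[-1.5, -0.2, 0, -0.5, 0, 0, 0, -3, -0.2, 0, -0.5, 0, 0, 0, -4, -0.2, 0, -0.5, 0, 0, 0, -4, -0.2, 0, -0.5, 0, 0, 0])

```text
clock: 17.35
eef_pos: [563.7, -108.3, 101.4]
tcp_rot: [1.215, 1.57, -0.05]
contact_force: [-1.7, 1.6, 5.9]
opening: 0.153
```

```bash
python3 st.py
```

```text
17.35 [-1.69  1.56  5.86] [0.107 0.294 0.073] [ 563.72 -108.28  101.38] yaw 17.5 0.15257075887078708
```

Call:
drive_tool(rows=[-0.5, 0, 0, 0, 0, 0, 0, -1, 0, 0, 0, 0, 0, 0, -1, 0, 0, 0, 0, 0, 0])

```text
clock: 17.73
eef_pos: [563.6, -108.2, 101.8]
tcp_rot: [1.303, 1.57, 0.037]
contact_force: [1.4, 0.3, -6.7]
opening: 0.154
```

```bash
python3 st.py
```

```text
17.725 [ 1.45  0.27 -6.66] [ 0.039 -0.404  0.018] [ 563.64 -108.25  101.75] yaw 17.5 0.15433532837611375
```

Call:
drive_tool(rows=[0.4, 0, 0, 0, 0, 0, 0, 0.4, 0, 0, 0, 0, 0, 30, 0.4, 0, 0, 0, 0, 0, 60, 0.4, 0, 0, 0, 0, 0, 60, 0.4, 0, 0, 0, 0, 0, 60])

```text
clock: 18.35
eef_pos: [563.7, -108.3, 101.4]
tcp_rot: [1.281, 1.57, 0.016]
contact_force: [-0.0, 0.3, 0.4]
opening: 0.598
```

```bash
python3 st.py
```

```text
18.35 [-0.04  0.3   0.37] [0.018 0.034 0.051] [ 563.66 -108.27  101.38] yaw 17.5 0.5980762358873459
```

Call:
drive_tool(rows=[-10, 0, 0, 0, 0, 0, 60, -30, 0, 0, 0, 0, 0, 60, -70, 0, 0, 0, 0, 0, 60, -110, 0, 0, 0, 0, 0, 60, -130, 0, 0, 0, 0, 0, 60, -130, 0, 0, 0, 0, 0, 60, -130, 0, 0, 0, 0, 0, 60])

```text
clock: 19.23
eef_pos: [563.0, -108.2, 230.6]
tcp_rot: [2.994, 1.571, 1.728]
contact_force: [0.1, 0.0, -0.2]
opening: 0.596
```

```bash
python3 st.py
python3 - <<'E'
from h import *
T=tool();np.save('T10',T)
a=grab_frame('wrist')[:,:,::-1];cv2.imwrite('pics/w10.png',a)
b=grab_frame('side')[:,:,::-1];cv2.imwrite('pics/s10.png',cv2.resize(b[150:390,240:440],None,fx=2.5,fy=2.5,interpolation=cv2.INTER_CUBIC))
cv2.imwrite('pics/t10.png',grab_frame('top')[:,:,::-1])
E
```

```text
19.225 [ 0.06  0.02 -0.18] [ 0.051 -0.033 -0.023] [ 562.95 -108.16  230.63] yaw 17.5 0.5957610498287994
```

View pics/w10.png

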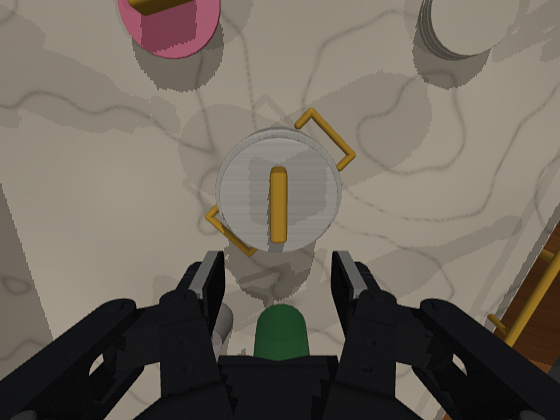

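View pics/s10.png

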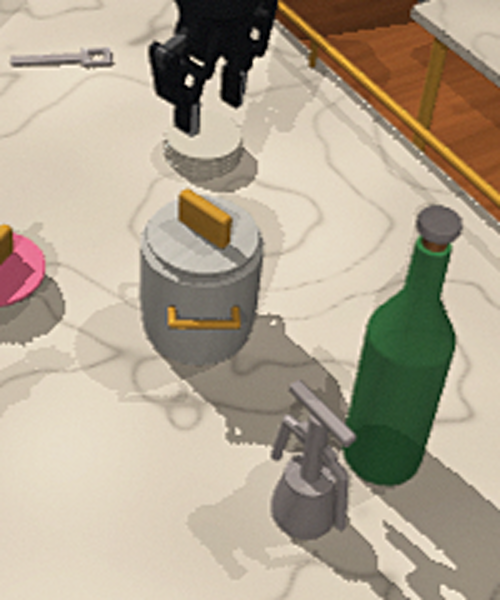

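View pics/t10.png

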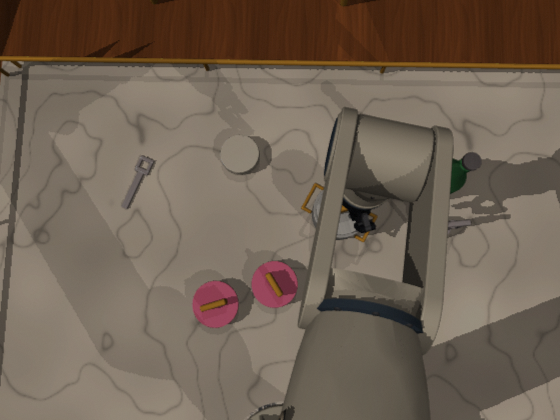

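Run:
```python
from h import *
T=np.load('T10.npy');im=cv2.imread('pics/w10.png')
lid(im,T,132+37,(278,190),48,62,(262,160,296,250))
c=cam('wrist',T);a,b=ray(c,[[230,231],[329,139]],100)[:,:2];d=b-a;print('handle axis',np.degrees(np.arctan2(d[1],d[0])),(a+b)/2)
from rig import sign_off
print(sign_off())
```

```text
bar [ 562.4 -106.6] [12.2 61.5 13.1 61.5] 107.2 disc [ 563.7 -106.3] 53.7 325 359
handle axis 61.075835442370895 [ 561.85396231 -106.53889031]
the job is handed in; nothing more can be done
None
```

I put the lid on the bucket, turned it to the stop, let it spring up into its catch and released it, then handed the job in at about 19 s.

**Grasp:** My first attempt closed on air. The fingers really end about 40 mm short of the reported TCP, so I opened them, went lower by camera and force, and gripped the bar on the second try (opening 0.15).

**Slots and seal:** The slots showed at about -12° in the wrist picture. The lid dropped into them with no side force, and the seal then pushed up with about 9 N.

**Turn and catch:** I turned the lid about 60° clockwise. The stop showed as a torque rising to 0.4 N m. Raising it after that met the catch, which held against a pull of about 4 N beyond the lid's weight. I saw no measured wrist force above about 9 N at any reading.

**Last checks before hand-in:**
- **Lid position:** the handles put the bucket's axis at (561.9, -106.5) mm. The same picture puts the grip bar at (562.4, -106.6), and the disc fit gives (563.7, -106.3), so the lid is centred within about 2 mm.
- **Disagreement:** an earlier look put the bucket's axis at (563.1, -109.2), 2–3 mm from these; I took that as camera calibration error.
- **Grip bar angle:** it stands at 107°, about 44° (0.76 rad) from the bucket's x.
- **Height:** I inferred this from the arm's height when the catch took hold, about 6 mm disc gap, and did not measure it after letting go. I judged that the lid was level only from the side picture.
- **Contact and bystanders:** the hand was clear with about 0 N on it, and the other things look unmoved.

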